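# Fit the sample carousel onto the analyser's drive

## Task

Take the sample carousel off its storage stand by its grip, set its lower edge down on the rubber mat first, tip it down flat on the mat without letting it slam, and let go. Then take it again by the grip, squarely, put it on the spindle of the drive unit, and turn it while pressing lightly until its square socket drops over the square drive; leave it fully home and let go. Leave the other things on the bench where they are.

Things in the scene. Friction and masses are not known exactly. Their poses are not given: they have to be found in the camera images.
- carousel: Sample carousel, 0.4 to 0.75 kg: aluminium twelve-sided plate, 150 mm across flats, 20 mm thick, 12 dark flush spots on top. On its axis a neck 36 mm wide up to 30 mm above the underside, then a black grip block. Origin: centre of the underside; z along the axis, out of the grip; x, y square to flats of the rim. On the stand z leans 65 degrees from vertical to the stand's front, x up the slope.
- grip_mid (a point): Point on the carousel's axis, 51 mm above its underside, inside the black grip block: 56 mm long (along x), 36 mm wide between its two flat sides (along y: pinch it there), from 30 to 70 mm above the underside. Axes as the carousel's.
- socket (a point): Centre of the socket's mouth, in the middle of the carousel's underside (same point and axes as the carousel's origin): a square socket 32.4 mm wide, its sides along x and y, 10 mm deep; above it a round bore 20.4 mm wide goes on to 30 mm above the underside.
- stand: Fixed white stand: a foot 150 x 150 x 10 mm (x from -80 to 70 mm), a board 110 mm wide leaning back at 65 degrees from horizontal, top 163 mm high, two steel pegs under the carousel's rim sticking 25 mm out of the board. The carousel only rests there: it lifts off straight up. Origin: underside, x to the stand's back, z up; the carousel's origin starts at (10, 0, 95) mm here.
- mat: Black rubber mat lying on the bench, fixed, 240 x 220 x 4 mm (x, y, z). Origin: centre of its underside, on the bench; its top is 4 mm higher.
- drive: Drive unit, fixed: a low white housing 170 x 190 x 40 mm (x, y, z) with an upright steel spindle in its centre. Origin: centre of the underside, on the bench, z up.
- drive_seat (a point): Centre of the spindle's flat round flange (70 mm in diameter), 50 mm above the bench: the carousel's underside centre must come to rest here. On the flange is a square drive, 30 x 30 x 9 mm high. It is braked at some angle that this frame (the housing's axes) does not tell: look, or turn the carousel up to a quarter turn while pressing.
- pilot_tip (a point): Top of the spindle, 26 mm above the flange: tip of a tapered round pilot pin 18 mm in diameter, 17 mm high, on the square drive. It enters the carousel's bore while the carousel still rests on the square, 9 mm too high; the carousel drops when socket and square agree within about 4 degrees.
- tube_rack: Bystander: grey rack of blood tubes, 60 x 190 mm, 96 mm high. Origin: underside centre.
- mug: Bystander: white mug, 80 mm in diameter, 90 mm high. Origin: underside centre.
- reagent: Bystander: white reagent bottle, 70 mm in diameter, 150 mm high. Origin: underside centre.
- jar: Bystander: brown glass jar, 56 mm in diameter, 70 mm high. Origin: underside centre.
- marker: Bystander: black marker pen, 16 mm thick, 146 mm long, lying along its x. Origin: middle of its underside.
- calculator: Bystander: grey desk calculator, 140 x 75 x 14 mm. Origin: underside centre.
Things that resemble listed ones, but are neither listed nor needed, are in the scene too. Leave any orange or turquoise look-alike of the carousel alone.

How it is judged:
On the way, in this order (a step that is already met when the one before it is completed fails the run):
1. the carousel, still tilted by more than 17 degrees, rests an edge on the mat (contact force between carousel and mat above 0.4 N and angle between carousel's own z axis and vertical above 0.3 rad), for 0.05 s.
2. the carousel lies flat on the mat, grip up, at rest and let go (contact force between carousel and mat above 1 N and angle between carousel's own z axis and vertical below 0.05 rad and contact force between carousel and the fingers below 0.1 N and linear speed of carousel below 0.02 m/s and z of grip_mid in the frame of mat above 0.04 m), for 0.2 s.
At the end, for the whole second after the job is handed in: the carousel sits fully home on the drive's flange, grip up: its underside within 3 mm of the flange's height, its centre within 4 mm of the spindle's axis, level within 2.3 degrees, at rest and let go (z of carousel in the frame of drive_seat between -0.003 and 0.003 m and horizontal distance between carousel and drive_seat below 0.004 m and angle between carousel's own z axis and vertical below 0.04 rad and z of grip_mid in the frame of drive_seat above 0.03 m and linear speed of carousel below 0.01 m/s); the robot touches nothing.
It fails at once if the carousel slams down on the mat (low over the mat it turns over faster than 6 rad/s, as in a fall from about 10 degrees) (angular speed of carousel above 6 rad/s and horizontal distance between carousel and mat below 0.15 m and z of grip_mid in the frame of mat below 0.1 m).
It fails at once if a bystander is moved by more than 30 mm (distance of any of tube_rack, mug, reagent, jar, marker, calculator from where it was at the start of the episode above 0.03 m).
It also fails if it takes over 72 s, if anything falls off the work surface, if the arm or the gripper's body presses on something with over 40 N, if the wrist force passes 120 N, or if a joint passes its speed limit or range.

## Robot

A 6-joint arm with a two-finger parallel gripper is mounted at the origin on the work surface. World frame = base frame: x ahead of the robot, y to its left, z up, the work surface at z = 0. Lengths are in m, angles in rad, forces in N, time in s.
With the tool pointing down it reaches from about 0.275 to 0.775 m from the base axis. Payload 14.6 kg.
Tool frame: the origin (TCP) lies on the front face of the gripper's body, between the roots of the fingers; the fingertips stand 73 mm ahead of it and the grasp point (between the pads) lies bot.grip_point_offset ahead of it (bot.grip_point_offset is the distance from the TCP to the grasp point, in m); z points along the fingers, y is the line along which they close (so a half turn about z gives the same grasp; the last joint's range is limited). The gripper opens to 85 mm and grips with 20 to 120 N. Pads are 22 mm wide; open, the fingers measure 114 mm over their backs; the gripper's body (76 mm by 85 mm) begins 54 mm behind the grasp point. The pads swing forward as they close: fully open they stand 13 mm farther back than shut.
Start: joints at [-1.402, 0.263, -0.048, 1.259, 0, 1.415], TCP at [0.167, -0.498, 0.304] pointing down, gripper open.
Joint ranges: [-2.65, 2.65], [-0.89, 1.7], [-1.18, 1.37], [-2.13, 2.11], [-1.35, 1.29], [-3.14, 3.14]. Speed limits (rad/s): [1.89, 1.89, 2.57, 2.79, 3.14, 3.14].

## Interface

Orientations are given as a 3x3 rotation matrix whose columns are the frame's x, y, z axes.
In Python, from workcell import bot, imaging, workorder, spotter gives the robot as it stands.
- The arm moves only by the shell command python3 -m creep 'ROWS' [OPENING]. ROWS is JSON, a list of rows, each a list of 6 numbers: the shift along the tool's x, y, z each as a share of 0.025 m, from -1 to 1, then the turn, a rotation vector about the tool's x, y, z each as a share of pi/2 rad, from -1 to 1. In form: [[tx, ty, tz, wx, wy, wz], ...]. A call has 1 to 12 rows; each row shifts and turns the commanded pose from where the row before left it, along the tool's axes as they then stand; what a row does not reach is not made up. A row lasts 1/12 s, in which the tool goes at most 41.7 mm and 7.16 degrees, less where a joint would pass 70% of its speed; a pose out of reach is approached as far as the arm can. A call with a number of a shift or a turn outside -1 to 1 is refused whole. A call with a gripper value outside its range is refused whole. OPENING is the opening, from 0 (shut) to 1 (fully open), set as the call begins (- or left out, the last holds). The fingers move at their own pace and stop on an object; the grip force is fixed at half the most. Time passes only in rows, so rows that do not move let the fingers close. It gives the time, the measured TCP pose, the force, the opening and the grip force at its end, in the units of the state.
- bot.observe(): the state, without advancing time (a new reading comes with each control period).
- imaging.snapshot(name): name is "side" or "top"; returns (picture, depth): 480x640x3 uint8, red, green, blue; 480x640 float32, m along the optical axis (not along the pixel's ray), 0 where there is no reading.
- imaging.camera_info(name): a dict with "camera_matrix" (3x3 intrinsics, pixels), "pose" (4x4, takes a point from camera to world coordinates). Camera axes: x right, y up, looking along -z (the intrinsics and any distortion apply to the point x, -y, -z); pixel columns grow to the right and rows downward; lengths in m; the calibration is good to about 2 mm. A picture is of the moment at which its call begins. camera_info takes no time and is no camera call.
- workorder.sign_off(): hands the job in; it is judged then, once.
Trained networks look in the newest picture that a camera, given by its name, has taken for a name from the list of things; names that differ only in an ending like _2 or _b are one class to them, and where a whole thing is asked for, a point or a joint stands for the part that bears it (a point fixed in the world has none). Each returns a list of dicts, best first, with "p" (0 to 1); they miss things now and then, are a little off and sometimes report something else, mostly with a low value. They report only what shows in the picture. A call takes as long as a camera call. They do not tell look-alikes from the thing itself.
- spotter.masks_of(target, camera): "pixels" (480x640 bool, what is visible of it) and "bbox" ([left, top, width, height] in pixels, round what is visible of it).
The state is a dict: "time_s": time; "joints": joint angles; "joint_velocities": joint speeds; "joint_torque": joint torques, N m; "eef_pos": TCP position; "tcp_rot": TCP orientation; "wrist_force": force on the tool from outside, world axes, zero at the start; "torque": the same for the moment, N m; "grip_width": finger opening in m; "finger_force": force on a finger pad.
Only numpy, scipy, OpenCV 4.12 (cv2) and the standard library are available. Lean on these libraries where they do the work, as an engineer would, in place of code of your own. Each camera call takes 0.05 s, during which the arm holds its last target. There are 200 camera calls.

## Working session

There is one attempt and no reset: what is moved stays moved. The work goes in short steps, Python scripts to look and compute and a shell command to move; the robot and the scene stay as the last step left them, time stands still between calls to the robot, and variables do not carry over. Pictures are saved under pics/ and viewed, at most 10 in all, crops included, and the job is handed in when it is done.

```bash
ls; mkdir -p pics; python3 - <<'E'
from workcell import bot, imaging, workorder, spotter
import cv2, numpy as np
s=bot.observe(); print(s, bot.grip_point_offset)
for n in("side","top"):
    p,d=imaging.snapshot(n); cv2.imwrite(f"pics/{n}0.png",p[:,:,::-1]); np.save(f"pics/{n}0.npy",d)
    print(n,imaging.camera_info(n))
E
```

```text
pics
{'time_s': 0.0, 'joints': array([-1.40228994e+00,  2.63521766e-01, -4.89362949e-02,  1.25938785e+00,
       -1.34396840e-05,  1.41549725e+00]), 'joint_velocities': array([ 0.00177301,  0.00099382, -0.00021172,  0.00156727, -0.00140331,
        0.00050301]), 'joint_torque': array([-2.83607958e-03, -6.37614870e+01,  3.84568441e+01,  1.37625367e-02,
       -2.23623269e-04, -1.14428053e-05]), 'eef_pos': array([ 0.16700236, -0.49752446,  0.30342589]), 'tcp_rot': array([[ 9.48031489e-01,  3.18176460e-01, -1.89275834e-04],
       [ 3.18176481e-01, -9.48030939e-01,  1.03246818e-03],
       [ 1.49067724e-04, -1.03903547e-03, -9.99999449e-01]]), 'wrist_force': array([ 0.71323671, -0.25111763, -0.83749077]), 'torque': array([-3.22841792e-02, -6.43467260e-05, -2.06500269e-03]), 'finger_force': 0.0, 'grip_width': 0.08574737359158688} 0.0539
side {'camera_matrix': array([[490.08621217,   0.        , 317.19632572],
       [  0.        , 490.08621217, 232.39061098],
       [  0.        ,   0.        ,   1.        ]]), 'pose': array([[-0.95370849,  0.21005326, -0.21521559,  0.31441501],
       [-0.30069225, -0.67777768,  0.67097063,  0.6742264 ],
       [-0.00492876,  0.70462404,  0.70956372,  0.85615418],
       [ 0.        ,  0.        ,  0.        ,  1.        ]])}
top {'camera_matrix': array([[622.63779126,   0.        , 322.14016048],
       [  0.        , 622.63779126, 241.8433835 ],
       [  0.        ,   0.        ,   1.        ]]), 'pose': array([[-0.01541931,  0.99203393, -0.12502367,  0.35649471],
       [-0.99964464, -0.01257543,  0.02350413, -0.03394895],
       [ 0.02174467,  0.12534166,  0.99187531,  1.49156101],
       [ 0.        ,  0.        ,  0.        ,  1.        ]])}
```

View pics/top0.png

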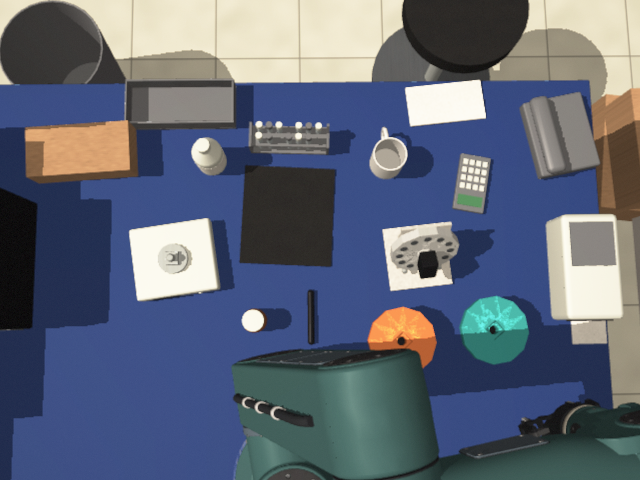

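View pics/side0.png

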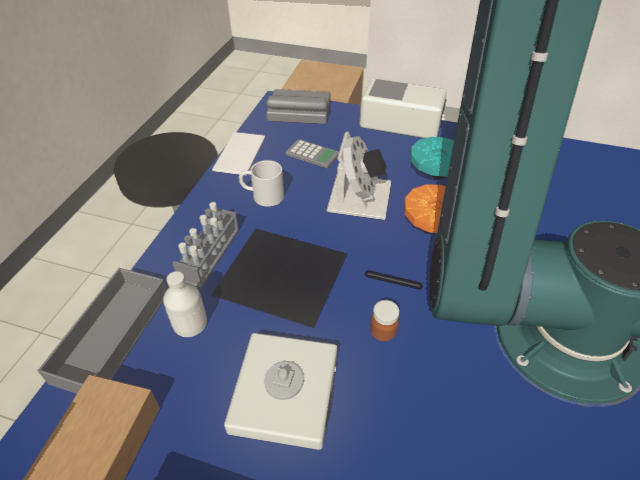

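The top view shows the aluminium carousel on the white stand at about (425,250), with its black grip at (428,262) facing the robot. The mat is at (288,215), the drive at (174,260), the jar at (253,320) and the marker at (312,316). There are three candidates: the aluminium disc at (425,250), the orange one at (402,340) and the turquoise one at (494,328). The aluminium one fits because it is twelve-sided, has dark spots and leans on the stand.

```bash
cat > h.py <<'E'
from workcell import bot, imaging, workorder, spotter
import cv2, numpy as np
from scipy.spatial.transform import Rotation as R
np.set_printoptions(precision=4,suppress=True)
def world(n,d):
    c=imaging.camera_info(n);K=c["camera_matrix"];T=c["pose"]
    v,u=np.mgrid[0:480,0:640]
    P=np.stack([(u-K[0,2])/K[0,0]*d,-(v-K[1,2])/K[1,1]*d,-d],-1)
    return P@T[:3,:3].T+T[:3,3]
def proj(n,p):
    c=imaging.camera_info(n);K=c["camera_matrix"];T=c["pose"]
    q=(np.asarray(p)-T[:3,3])@T[:3,:3]
    return np.stack([K[0,2]+K[0,0]*q[...,0]/-q[...,2],K[1,2]+K[1,1]*q[...,1]/q[...,2]],-1)
def rect(P):
    (c,wh,a)=cv2.minAreaRect((P[:,:2]*1000).astype(np.float32)); return np.array(c),np.array(wh),a
E
python3 - <<'E'
from h import *
for n in("top","side"):
    p,d=imaging.snapshot(n); W=world(n,d)
    for t in("carousel","grip_mid","stand","mat","drive","jar","marker","reagent","mug","tube_rack"):
        for m in spotter.masks_of(t,n)[:3]:
            M=m["pixels"]&(d>0); P=W[M]
            if len(P)<10: print(n,t,"empty");continue
            print(n,t,round(m["p"],2),m["bbox"],"med",np.median(P,0),"z",np.percentile(P[:,2],[2,98]),"rect",*rect(P))
            np.save(f"pics/m_{n}_{t}_{m['bbox'][0]}.npy",P)
    if n=="top":
        cv2.imwrite("pics/crop.png",np.hstack([cv2.resize(p[205:305,370:470],(400,400),interpolation=2),cv2.resize(p[210:310,124:224],(400,400),interpolation=2)])[:,:,::-1])
E
```

```text
top carousel 0.74 [367.7, 303.4, 70.0, 62.6] med [ 0.3261 -0.2513  0.0693] z [0.0429 0.076 ] rect [ 329.3339 -246.5412] [164.0053 120.043 ] 71.16483306884766
top carousel 0.65 [461.5, 292.9, 66.7, 72.7] med [ 0.3294 -0.4578  0.0694] z [0.0425 0.0758] rect [ 326.9141 -469.6302] [176.0979 152.2589] 68.99030303955078
top carousel 0.58 [391.0, 227.5, 68.9, 48.2] med [ 0.5105 -0.2907  0.1316] z [0.0529 0.1696] rect [ 510.0013 -297.8121] [116.0854 139.358 ] 38.247135162353516
top grip_mid 0.85 [390.8, 224.7, 66.0, 52.4] med [ 0.5107 -0.2899  0.1316] z [0.0483 0.1696] rect [ 502.9006 -307.1096] [107.4305 171.7737] 3.48508358001709
top grip_mid 0.65 [460.4, 294.9, 67.1, 70.0] med [ 0.3297 -0.4575  0.0694] z [0.0506 0.0758] rect [ 336.297  -464.9019] [151.9902 170.993 ] 40.0461540222168
top stand 0.57 [382.6, 224.4, 70.2, 64.3] med [ 0.4675 -0.2676  0.0104] z [0.0031 0.1631] rect [ 508.5236 -305.1391] [150.8535 166.866 ] 6.087379455566406
top mat 0.84 [243.1, 164.4, 91.2, 105.5] med [0.6095 0.013  0.0035] z [-0.0032  0.0104] rect [612.3265  12.4797] [223.0726 244.6476] 86.68141174316406
top d
[... 2679 characters left out ...]
582] z [0.0058 0.0725] rect [359.6824  98.4958] [50.5425 52.1555] 48.407901763916016
side marker 0.59 [367.2, 269.9, 53.8, 21.1] med [ 0.371  -0.0332  0.0132] z [-0.0006  0.0179] rect [366.5167 -38.8497] [ 31.4692 126.9231] 83.49365234375
side reagent 0.82 [163.8, 269.5, 41.8, 68.3] med [0.7317 0.2138 0.0915] z [0.0055 0.1509] rect [784.5381 153.6966] [ 76.5234 192.3477] 38.29127502441406
side tube_rack 0.76 [173.4, 201.0, 67.4, 86.4] med [0.7797 0.0194 0.0488] z [0.0028 0.0969] rect [816.133  -19.4849] [251.1263 112.64  ] 89.95236206054688
side tube_rack 0.71 [365.5, 299.9, 35.1, 40.6] med [0.3584 0.1105 0.0578] z [0.0056 0.0725] rect [359.5478  98.5873] [51.0471 51.4396] 55.826087951660156
```

View pics/crop.png

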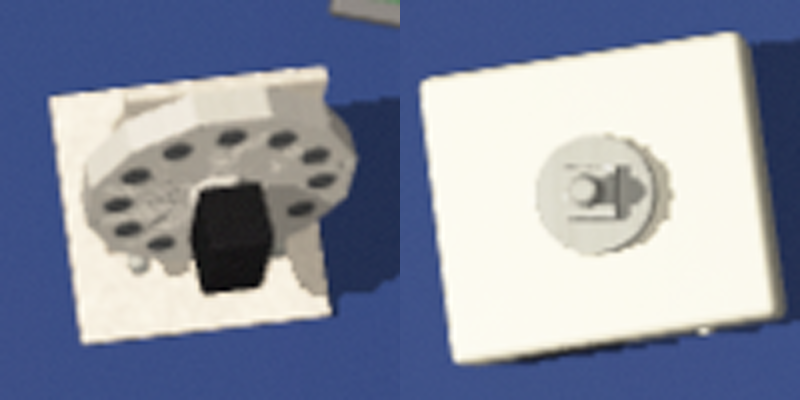

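The crop confirms the target on the left: an aluminium plate with dark spots, a black grip and the stand. On the right, the square drive's edges look nearly parallel to the image axes, so it sits at about 0° in the world, while the housing is turned about 8°. Next I'll work out the exact poses.

```bash
cat > fit.py <<'E'
from h import *
from scipy.optimize import least_squares
Wt={n:world(n,np.load(f"pics/{n}0.npy")) for n in("top","side")}
im={n:cv2.imread(f"pics/{n}0.png")[:,:,::-1].astype(int) for n in Wt}
def sel(n,c,r,z0,z1):
    W=Wt[n];return (np.hypot(W[...,0]-c[0],W[...,1]-c[1])<r)&(W[...,2]>z0)&(W[...,2]<z1)
for n in Wt:
    W=Wt[n];I=im[n]
    white=(I.min(-1)>110)
    for nm,c,r,z0,z1 in(("foot",(.50,-.285),.12,.004,.016),("house",(.505,.278),.14,.033,.047)):
        m=(sel(n,c,r,z0,z1)&white).astype(np.uint8)
        m=cv2.morphologyEx(m,cv2.MORPH_OPEN,np.ones((3,3),np.uint8))
        print(n,nm,m.sum(),*rect(W[m>0]))
    m=sel(n,(.505,.278),.05,.0465,.054); P=W[m]
    f=least_squares(lambda q:np.maximum(np.hypot(P[:,0]-q[0],P[:,1]-q[1])-.035,0)+1e-3*(np.hypot(P[:,0]-q[0],P[:,1]-q[1])),[.505,.278]);print(n,"flange",m.sum(),f.x,P.mean(0), (P.max(0)+P.min(0))/2)
    m=sel(n,(.505,.278),.05,.064,.09); print(n,"pilot",m.sum(),W[m].mean(0),W[m][:,2].max())
    # carousel plate top face and grip
    m=sel(n,(.50,-.285),.12,.03,.2)
    dark=m&(I.max(-1)<45); P=W[dark]; print(n,"dark",len(P),P.mean(0),P.min(0),P.max(0))
    # plane of upper face
    P=W[m&~dark]; rng=np.random.default_rng(0);best=0
    zz=np.array([-np.sin(1.134),0,np.cos(1.134)])
    for _ in range(3000):
        a=P[rng.choice(len(P),3,False)];k=np.cross(a[1]-a[0],a[2]-a[0]);L=np.linalg.norm(k)
        if L<1e-5: continue
        k/=L;k*=np.sign(k[2]);
        if k@zz<.9:continue
        s=(abs((P-a[0])@k)<.003).sum()
        if s>best:best,bk,ba=s,k,a[0]
    Q=P[abs((P-ba)@bk)<.003];u,s_,v=np.linalg.svd(Q-Q.mean(0));k=v[2]*np.sign(v[2][2])
    print(n,"plane",len(P),best,k,"lean",np.degrees(np.arccos(k[2])),"az",np.degrees(np.arctan2(-k[1],-k[0])),"d",k@Q.mean(0),Q.mean(0))
    G=P[(((P-Q.mean(0))@k)>.02)] ; 
    G=W[m][((W[m]-Q.mean(0))@k)>.015]; h=(G-Q.mean(0))@k
    F=G[(h>.047)&(h<.054)];
    xs=np.cross([0,1,0],k);print(n,"grip pts",len(G),"hmax",np.percentile(h,98),"front face",len(F),F.mean(0),(F.max(0)+F.min(0))/2)
E
python3 fit.py
```

```text
top foot 1156 [ 507.1462 -296.8417] [149.7622 150.1888] 5.774699687957764
top house 4847 [505.507  279.9005] [169.9818 189.2137] 8.003777503967285
top flange 414 [0.5042 0.28  ] [0.5047 0.2793 0.05  ] [0.5043 0.2802 0.0503]
top pilot 56 [0.5044 0.2782 0.0733] 0.08185141299938015
top dark 433 [ 0.4754 -0.2964  0.133 ] [ 0.4488 -0.3153  0.0901] [ 0.5046 -0.2797  0.1534]
top plane 2317 1458 [-0.9003 -0.0885  0.4261] lean 64.77879210196937 az 5.611714764737094 d -0.38393472462854494 [ 0.5099 -0.2941  0.1152]
top grip pts 471 hmax 0.052358806402371 front face 199 [ 0.4614 -0.3011  0.1284] [ 0.4616 -0.3017  0.127 ]
side foot 1369 [ 505.8903 -293.1305] [149.8031 154.2471] 6.145362377166748
side house 8079 [505.4979 282.5875] [169.9862 189.9801] 8.045268058776855
side flange 815 [0.5053 0.2824] [0.5041 0.2852 0.0502] [0.5057 0.2824 0.0502]
side pilot 94 [0.5045 0.2847 0.0734] 0.07949078605148341fit.py:19: RuntimeWarning: Mean of empty slice.
  dark=m&(I.max(-1)<45); P=W[dark]; print(n,"dark",len(P),P.mean(0),P.min(0),P.max(0))
  ret = um.true_divide(
Traceback (most recent call last):
  File "fit.py", line 19, in <module>
    dark=m&(I.max(-1)<45); P=W[dark]; print(n,"dark",len(P),P.mean(0),P.min(0),P.max(0))
                                                                      ~~~~~^^^
ValueError: zero-size array to reduction operation minimum which has no identity
```

```bash
cat >> h.py <<'E'
from scipy.linalg import logm
YAW=np.radians(5.8)
def tool(pitch,yaw):
    """tool z tilted by pitch (deg) from straight down toward heading yaw (rad); closing line horizontal"""
    a=np.radians(pitch);f=np.array([np.cos(yaw),np.sin(yaw),0]);z=f*np.sin(a)-np.array([0,0,np.cos(a)])
    y=np.array([np.sin(yaw),-np.cos(yaw),0]);return np.stack([np.cross(y,z),y,z],1)
def plan(p,Rm,n,start=None):
    s=bot.observe();p0,R0=(s["eef_pos"],s["tcp_rot"]) if start is None else start
    w=R.from_matrix(R0.T@Rm).as_rotvec();T=np.eye(4);T[:3,:3]=R.from_rotvec(w).as_matrix();T[:3,3]=R0.T@(np.asarray(p)-p0)
    L=np.real(logm(T));row=np.r_[L[:3,3]/n/.025,w/n/(np.pi/2)]
    q,RR,tr=p0.copy(),R0,[]
    for i in range(n):
        q=q+RR@row[:3]*.025;RR=RR@R.from_rotvec(row[3:]*np.pi/2).as_matrix();tr.append(q)
    print(n,"rows of",np.round(row,3).tolist(),"deg/row %.1f mm/row %.1f"%(np.degrees(np.linalg.norm(w))/n,25*np.linalg.norm(row[:3])),"end",q,"minz",min(t[2] for t in tr))
    return q,RR
E
python3 - <<'E'
from h import *
T=tool(65,YAW); g=np.array([.476,-.2995,.1166])
a=plan([.364,-.311,.30],T,16); pre=g-.124*T[:,2]; print(pre)
b=plan(pre,T,8,a); plan(g-.0539*T[:,2],T,6,b)
E
```

```text
16 rows of [0.516, -0.353, 0.331, -0.005, 0.045, 0.008] deg/row 4.1 mm/row 17.7 end [ 0.3626 -0.3098  0.2918] minz 0.2637602600751752
[ 0.3642 -0.3109  0.169 ]
8 rows of [-0.553, 0.006, 0.266, 0.0, 0.0, 0.0] deg/row 0.0 mm/row 15.3 end [ 0.3642 -0.3109  0.169 ] minz 0.16900466445584666
6 rows of [0.0, -0.0, 0.467, 0.0, 0.0, -0.0] deg/row 0.0 mm/row 11.7 end [ 0.4274 -0.3044  0.1394] minz 0.13937912430782362
```

```bash
python3 -m creep '[[0.52,-0.35,0.33,-0.005,0.045,0.008],[0.52,-0.35,0.33,-0.005,0.045,0.008],[0.52,-0.35,0.33,-0.005,0.045,0.008],[0.52,-0.35,0.33,-0.005,0.045,0.008],[0.52,-0.35,0.33,-0.005,0.045,0.008],[0.52,-0.35,0.33,-0.005,0.045,0.008],[0.52,-0.35,0.33,-0.005,0.045,0.008],[0.52,-0.35,0.33,-0.005,0.045,0.008]]' 1
python3 -m creep '[[0.52,-0.35,0.33,-0.005,0.045,0.008],[0.52,-0.35,0.33,-0.005,0.045,0.008],[0.52,-0.35,0.33,-0.005,0.045,0.008],[0.52,-0.35,0.33,-0.005,0.045,0.008],[0.52,-0.35,0.33,-0.005,0.045,0.008],[0.52,-0.35,0.33,-0.005,0.045,0.008],[0.52,-0.35,0.33,-0.005,0.045,0.008],[0.52,-0.35,0.33,-0.005,0.045,0.008],[0,0,0,0,0,0]]'
python3 - <<'E'
from h import *
print(bot.observe()["joints"])
T=tool(65,YAW); g=np.array([.476,-.2995,.1166])
pre=g-.124*T[:,2]; plan(pre,T,10)
E
```

```text
time_s: 1.87
eef_pos: [0.2597, -0.3991, 0.2646]
tcp_rot: [[0.819, 0.209, 0.534], [0.192, -0.977, 0.087], [0.54, 0.032, -0.841]]
wrist_force: [0.8, -0.3, -0.8]
grip_width: 0.0853
finger_force: 0.0
time_s: 2.62
eef_pos: [0.3648, -0.3092, 0.2935]
tcp_rot: [[0.416, 0.1, 0.904], [0.04, -0.995, 0.092], [0.909, -0.002, -0.418]]
wrist_force: [-0.5, -0.2, -0.9]
grip_width: 0.0856
finger_force: 0.0
[-1.3084  0.0343 -0.7552  0.445   1.1124  1.9449]
10 rows of [-0.453, 0.007, 0.206, 0.0, -0.0, -0.0] deg/row 0.0 mm/row 12.5 end [ 0.3642 -0.3108  0.169 ] minz 0.16900428067699869
```

```bash
python3 -m creep '[[-0.45,0.01,0.21,0,0,0],[-0.45,0.01,0.21,0,0,0],[-0.45,0.01,0.21,0,0,0],[-0.45,0.01,0.21,0,0,0],[-0.45,0.01,0.21,0,0,0],[-0.45,0.01,0.21,0,0,0],[-0.45,0.01,0.21,0,0,0],[-0.45,0.01,0.21,0,0,0],[-0.45,0.01,0.21,0,0,0],[-0.45,0.01,0.21,0,0,0],[0,0,0,0,0,0],[0,0,0,0,0,0]]'
python3 - <<'E'
from h import *
print(bot.observe()["joints"])
T=tool(65,YAW); g=np.array([.476,-.2995,.1166])
plan(g-.0539*T[:,2],T,8)
p,d=imaging.snapshot("side"); cv2.imwrite("pics/side1.png",p[:,:,::-1])
W=world("side",d)
E
```

```text
time_s: 3.62
eef_pos: [0.3643, -0.3137, 0.1687]
tcp_rot: [[0.421, 0.099, 0.902], [0.039, -0.995, 0.091], [0.906, -0.003, -0.423]]
wrist_force: [-0.6, -0.4, 0.5]
grip_width: 0.0856
finger_force: 0.0
[-1.3116  0.2595 -0.9675  0.0175  1.1082  1.936 ]
8 rows of [0.002, -0.014, 0.351, 0.0, 0.0, -0.0] deg/row 0.0 mm/row 8.8 end [ 0.4274 -0.3044  0.1394] minz 0.1393791997185635
```

View pics/side1.png

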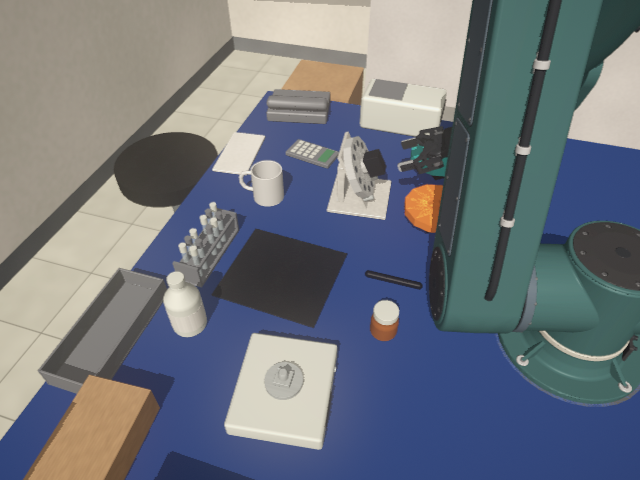

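The side view shows the open fingers at about (415,150), in line with the black grip at (374,162). I'll advance and close.

```bash
python3 -m creep '[[0,-0.014,0.35,0,0,0],[0,-0.014,0.35,0,0,0],[0,-0.014,0.35,0,0,0],[0,-0.014,0.35,0,0,0],[0,-0.014,0.35,0,0,0],[0,-0.014,0.35,0,0,0],[0,-0.014,0.35,0,0,0],[0,-0.014,0.35,0,0,0],[0,0,0,0,0,0],[0,0,0,0,0,0]]'
python3 -m creep '[[0,0,0,0,0,0],[0,0,0,0,0,0],[0,0,0,0,0,0],[0,0,0,0,0,0],[0,0,0,0,0,0],[0,0,0,0,0,0]]' 0
python3 -c "
from h import *
print(bot.observe()['joints'])"
```

```text
time_s: 4.5
eef_pos: [0.4275, -0.3042, 0.1399]
tcp_rot: [[0.42, 0.1, 0.902], [0.041, -0.995, 0.091], [0.907, -0.002, -0.422]]
wrist_force: [0.4, 0.7, -0.1]
grip_width: 0.0851
finger_force: 0.0
time_s: 5.0
eef_pos: [0.4271, -0.3043, 0.1399]
tcp_rot: [[0.419, 0.099, 0.903], [0.04, -0.995, 0.09], [0.907, -0.002, -0.421]]
wrist_force: [-9.3, 0.0, 7.6]
grip_width: 0.0354
finger_force: 58.5
[-1.1472  0.3659 -1.0563 -0.4522  1.0352  2.2461]
```

```bash
python3 -m creep '[[0.22,0,-0.1,0,0,0],[0.36,0,-0.17,0,0,0],[0.54,0,-0.25,0,0,0],[0.54,0,-0.25,0,0,0],[0.54,0,-0.25,0,0,0],[0.54,0,-0.25,0,0,0],[0.54,0,-0.25,0,0,0],[0.54,0,-0.25,0,0,0],[0.54,0,-0.25,0,0,0],[0.54,0,-0.25,0,0,0],[0.54,0,-0.25,0,0,0],[0.36,0,-0.17,0,0,0]]'
python3 -m creep '[[0.2,0,-0.1,0,0,0],[0,0,0,0,0,0]]'
python3 - <<'E'
from h import *
print(bot.observe()['joints'])
# target: tilt 30 deg above mat, lower edge over mat
C=np.array([.611,.013,.004]); T=tool(30,YAW*0-np.radians(0)); T=tool(30,np.radians(-3))
e=C+np.array([-.075,0,0.10])   # lower edge mid, 100 mm above mat
x=T[:,0];z=-T[:,2]; tcp=e+.0775*x+(.051+.0539)*z; print("tcp",tcp)
plan(tcp,T,24)
E
```

```text
time_s: 6.0
eef_pos: [0.4272, -0.3042, 0.3004]
tcp_rot: [[0.42, 0.098, 0.902], [0.04, -0.995, 0.09], [0.906, -0.002, -0.422]]
wrist_force: [0.2, -0.8, -4.5]
grip_width: 0.0357
finger_force: 60.4
time_s: 6.17
eef_pos: [0.4272, -0.3045, 0.3058]
tcp_rot: [[0.42, 0.099, 0.902], [0.041, -0.995, 0.09], [0.907, -0.001, -0.422]]
wrist_force: [0.7, -0.8, -4.4]
grip_width: 0.0352
finger_force: 60.5
[-1.1469  0.0335 -0.7678  0.1683  1.0341  2.2455]
tcp [0.5506 0.0122 0.2336]
24 rows of [0.056, -0.522, 0.249, -0.003, -0.016, 0.003] deg/row 1.5 mm/row 14.5 end [0.5506 0.0126 0.2353] minz 0.23527088196978027
```

```bash
python3 -m creep '[[0,-0.3,0,0,0,0],[0,-0.6,0,0,0,0],[0,-0.7,0,0,0,0],[0,-0.7,0,0,0,0],[0,-0.7,0,0,0,0],[0,-0.7,0,0,0,0],[0,-0.7,0,0,0,0],[0,-0.7,0,0,0,0],[0,-0.7,0,0,0,0],[0,-0.7,0,0,0,0],[0,-0.5,0,0,0,0],[0,0,0,0,0,0]]'
python3 - <<'E'
from h import *
print(bot.observe()['joints'])
C=np.array([.611,.013,.004]); T=tool(30,np.radians(-3))
e=C+np.array([-.075,0,0.03])
x=T[:,0];z=-T[:,2]; tcp=e+.0775*x+(.051+.0539)*z; print("tcp",tcp)
plan(tcp,T,16)
E
```

```text
time_s: 7.17
eef_pos: [0.4088, -0.1272, 0.3036]
tcp_rot: [[0.421, 0.101, 0.901], [0.038, -0.995, 0.093], [0.906, -0.005, -0.423]]
wrist_force: [-1.0, 0.6, -6.3]
grip_width: 0.0355
finger_force: 61.2
[-0.9109 -0.2484 -1.074  -0.1024  0.878   2.5505]
tcp [0.5506 0.0122 0.1636]
16 rows of [-0.016, -0.334, 0.515, -0.005, -0.024, 0.004] deg/row 2.3 mm/row 15.3 end [0.5527 0.013  0.1664] minz 0.1664033917578811
```

```bash
python3 - <<'E'
from h import *
C=np.array([.611,.013,.004]); T=tool(30,np.radians(22))
x=T[:,0];z=-T[:,2]
e=C-.075*np.array([np.cos(.384),np.sin(.384),0])+[0,0,.03]
tcp=e+.0775*x+(.051+.0539)*z; print("tcp",tcp)
a=plan(tcp,T,18)
E
```

```text
tcp [ 0.5551 -0.0096  0.1636]
18 rows of [0.029, -0.185, 0.496, 0.007, -0.021, -0.007] deg/row 2.1 mm/row 13.3 end [ 0.5583 -0.0101  0.1665] minz 0.1665208080250052
```

```bash
python3 -m creep '[[0.03,-0.185,0.5,0.007,-0.021,-0.007],[0.03,-0.185,0.5,0.007,-0.021,-0.007],[0.03,-0.185,0.5,0.007,-0.021,-0.007],[0.03,-0.185,0.5,0.007,-0.021,-0.007],[0.03,-0.185,0.5,0.007,-0.021,-0.007],[0.03,-0.185,0.5,0.007,-0.021,-0.007],[0.03,-0.185,0.5,0.007,-0.021,-0.007],[0.03,-0.185,0.5,0.007,-0.021,-0.007],[0.03,-0.185,0.5,0.007,-0.021,-0.007],[0.03,-0.185,0.5,0.007,-0.021,-0.007],[0,0,0,0,0,0]]'
python3 - <<'E'
from h import *
print(bot.observe()['joints'])
C=np.array([.611,.013,.004]); T=tool(30,np.radians(22))
x=T[:,0];z=-T[:,2]
e=C-.075*np.array([np.cos(.384),np.sin(.384),0])+[0,0,.03]
tcp=e+.0775*x+(.051+.0539)*z
a=plan(tcp,T,9)
E
```

```text
time_s: 8.08
eef_pos: [0.5095, -0.0673, 0.2404]
tcp_rot: [[0.67, 0.251, 0.698], [0.192, -0.968, 0.164], [0.717, 0.024, -0.697]]
wrist_force: [-0.3, 0.3, -6.0]
grip_width: 0.0353
finger_force: 62.2
[-0.4941 -0.005  -0.8468  0.0722  0.4952  2.5555]
9 rows of [0.008, -0.186, 0.436, 0.007, -0.019, -0.006] deg/row 1.9 mm/row 11.9 end [ 0.5566 -0.0097  0.1645] minz 0.16449143514423709
```

```bash
python3 -m creep '[[0.01,-0.186,0.43,0.007,-0.019,-0.006],[0.01,-0.186,0.43,0.007,-0.019,-0.006],[0.01,-0.186,0.43,0.007,-0.019,-0.006],[0.01,-0.186,0.43,0.007,-0.019,-0.006],[0.01,-0.186,0.43,0.007,-0.019,-0.006],[0.01,-0.186,0.43,0.007,-0.019,-0.006],[0.01,-0.186,0.43,0.007,-0.019,-0.006],[0.01,-0.186,0.43,0.007,-0.019,-0.006],[0.01,-0.186,0.43,0.007,-0.019,-0.006],[0,0,0,0,0,0]]'
python3 - <<'E'
from h import *
print(bot.observe()['joints'])
for n in ("side","top"):
    p,d=imaging.snapshot(n); 
    if n=="side": cv2.imwrite("pics/side2.png",cv2.resize(p[130:350,170:470],(750,550))[:,:,::-1])
    W=world(n,d); s=bot.observe()
    # estimate carousel tilt: bright-plate plane points
    I=p.astype(int); m=(np.hypot(W[...,0]-.6,W[...,1]-.01)<.13)&(W[...,2]>.02)&(W[...,2]<.16)&(I.min(-1)>90)
    P=W[m]; zz=-s["tcp_rot"][:,2]; best=0; rng=np.random.default_rng(0)
    for _ in range(2000):
        a=P[rng.choice(len(P),3,False)];k=np.cross(a[1]-a[0],a[2]-a[0]);L=np.linalg.norm(k)
        if L<1e-5: continue
        k/=L;k*=np.sign(k[2]+1e-9);c=(abs((P-a[0])@k)<.003).sum()*(k@zz>.9)
        if c>best: best,bk,ba=c,k,a[0]
    if best: print(n,len(P),best,bk,"tool",zz,"tilt",np.degrees(np.arccos(bk[2])),"tcp-to-face",(s["eef_pos"]-ba)@bk)
    print("min z",np.percentile(P[:,2],[0.5,2]))
E
```

```text
time_s: 8.92
eef_pos: [0.5569, -0.0097, 0.1665]
tcp_rot: [[0.802, 0.372, 0.468], [0.321, -0.928, 0.188], [0.504, -0.0, -0.863]]
wrist_force: [-0.1, 0.7, -5.8]
grip_width: 0.0354
finger_force: 62.1
[-0.2858  0.2067 -0.6703  0.2638  0.3177  2.5446]
side 2263 1733 [-0.4675 -0.1825  0.865 ] tool [-0.4701 -0.1879  0.8624] tilt 30.121144452571986 tcp-to-face 0.0862593401955279
min z [0.0545 0.0573]
top 1808 1189 [-0.4481 -0.1799  0.8757] tool [-0.4714 -0.1875  0.8618] tilt 28.874008689388052 tcp-to-face 0.08555671464802743
min z [0.0668 0.081 ]
```

View pics/side2.png

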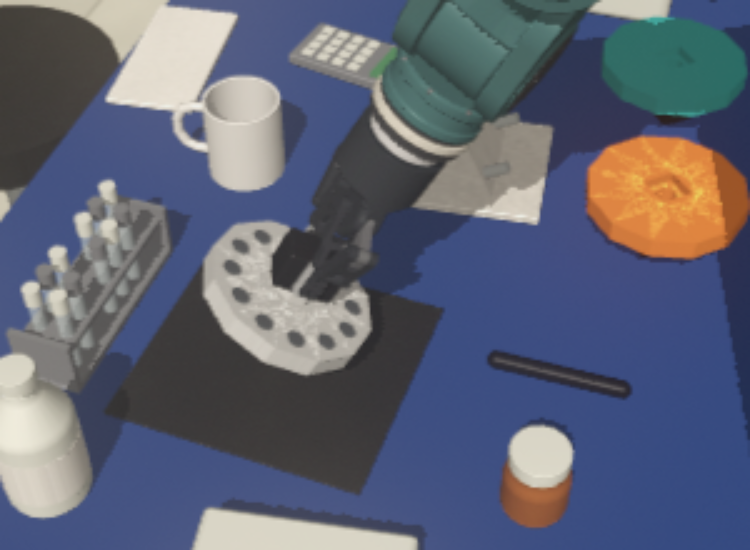

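The plate is gripped at a 30° tilt over the mat, with its low edge at about (310,365) in the crop and roughly 33 mm up. The other things are clear of it. I'll lower it to contact.

```bash
python3 -m creep '[[-0.15,0,0.26,0,0,0],[-0.15,0,0.26,0,0,0],[-0.15,0,0.26,0,0,0],[-0.08,0,0.14,0,0,0],[0,0,0,0,0,0]]'
python3 -m creep '[[-0.04,0,0.07,0,0,0],[-0.04,0,0.07,0,0,0],[0,0,0,0,0,0]]'
python3 -m creep '[[-0.04,0,0.07,0,0,0],[0,0,0,0,0,0]]'
python3 -m creep '[[-0.04,0,0.07,0,0,0],[0,0,0,0,0,0]]'
```

```text
time_s: 9.43
eef_pos: [0.5558, -0.0108, 0.1403]
tcp_rot: [[0.801, 0.37, 0.471], [0.319, -0.929, 0.187], [0.506, 0.0, -0.862]]
wrist_force: [-0.4, -0.9, -5.8]
grip_width: 0.0349
finger_force: 62.2
time_s: 9.68
eef_pos: [0.5566, -0.0108, 0.1374]
tcp_rot: [[0.8, 0.37, 0.472], [0.319, -0.929, 0.187], [0.508, 0.001, -0.861]]
wrist_force: [-0.2, 0.3, -5.6]
grip_width: 0.0355
finger_force: 62.2
time_s: 9.85
eef_pos: [0.5566, -0.0107, 0.1355]
tcp_rot: [[0.8, 0.37, 0.472], [0.319, -0.929, 0.187], [0.508, 0.001, -0.861]]
wrist_force: [0.1, -0.8, -6.9]
grip_width: 0.0354
finger_force: 62.2
time_s: 10.02
eef_pos: [0.5566, -0.0107, 0.1333]
tcp_rot: [[0.8, 0.37, 0.472], [0.319, -0.929, 0.187], [0.508, 0.001, -0.862]]
wrist_force: [-0.0, 0.2, -5.5]
grip_width: 0.0359
finger_force: 62.2
```

```bash
for i in 1; do python3 -m creep '[[-0.03,0,0.05,0,0,0],[0,0,0,0,0,0],[0,0,0,0,0,0]]'
python3 -m creep '[[-0.03,0,0.05,0,0,0],[0,0,0,0,0,0],[0,0,0,0,0,0]]'; done | grep -E 'eef|wrist'
```

```text
eef_pos: [0.5572, -0.0107, 0.1327]
wrist_force: [0.2, 2.1, 3.8]
eef_pos: [0.5579, -0.0106, 0.132]
wrist_force: [0.7, 4.0, 11.1]
```

```bash
python3 - <<'E'
from h import *
s=bot.observe();p,Rm=s["eef_pos"],s["tcp_rot"]
r=np.array([-.075,0,.1055]);e=p+Rm@r;print("edge",e,s["joints"])
h=np.arctan2(Rm[1,2],Rm[0,2]);e[2]=.0045
for a,n in((15,10),(4,18),(0,20)):
    T=tool(a,h);print(a,e-T@r);plan(e-T@r,T,n)
E
```

```text
edge [ 0.5482 -0.0148  0.003 ] [-0.2879  0.2567 -0.7315  0.1449  0.3204  2.5452]
15 [0.5902 0.0018 0.1258]
10 rows of [0.118, 0.001, 0.077, 0.0, -0.017, 0.0] deg/row 1.6 mm/row 3.5 end [0.5903 0.0018 0.1263] minz 0.12629151746644335
4 [0.611 0.01  0.115]
18 rows of [0.11, 0.001, 0.075, 0.0, -0.016, 0.0] deg/row 1.5 mm/row 3.3 end [0.6112 0.0101 0.1157] minz 0.11571289716871416
0 [0.618  0.0128 0.11  ]
20 rows of [0.114, 0.001, 0.078, 0.0, -0.017, 0.0] deg/row 1.5 mm/row 3.4 end [0.6182 0.0129 0.1109] minz 0.1108652115494081
```

```bash
python3 -m creep '[[0.115,0,0.077,0,-0.017,0],[0.115,0,0.077,0,-0.017,0],[0.115,0,0.077,0,-0.017,0],[0.115,0,0.077,0,-0.017,0],[0.115,0,0.077,0,-0.017,0],[0.115,0,0.077,0,-0.017,0],[0.115,0,0.077,0,-0.017,0],[0.115,0,0.077,0,-0.017,0],[0.115,0,0.077,0,-0.017,0],[0.115,0,0.077,0,-0.017,0]]'
python3 - <<'E'
from h import *
e=np.array([.5482,-.0148,.0045]);r=np.array([-.075,0,.1055]);s=bot.observe();Rm=s["tcp_rot"];print("edge now",s["eef_pos"]+Rm@r)
h=np.arctan2(Rm[1,2],Rm[0,2])
for a,n in((3,9),(0,11)): T=tool(a,h);plan(e-T@r,T,n)
E
```

```text
time_s: 11.35
eef_pos: [0.5886, 0.0018, 0.1246]
tcp_rot: [[0.897, 0.37, 0.244], [0.358, -0.929, 0.095], [0.262, 0.002, -0.965]]
wrist_force: [0.9, 0.1, -3.7]
grip_width: 0.0349
finger_force: 62.5
edge now [ 0.547  -0.015   0.0031]
9 rows of [0.106, 0.004, 0.065, 0.0, -0.015, 0.0] deg/row 1.4 mm/row 3.1 end [0.6129 0.0105 0.1141] minz 0.11408468575006712
11 rows of [0.106, 0.003, 0.068, 0.0, -0.015, 0.0] deg/row 1.4 mm/row 3.2 end [0.6182 0.0126 0.1104] minz 0.11037798485496265
```

```bash
python3 -m creep '[[0.106,0,0.07,0,-0.015,0],[0.106,0,0.07,0,-0.015,0],[0.106,0,0.07,0,-0.015,0],[0.106,0,0.07,0,-0.015,0],[0.106,0,0.07,0,-0.015,0],[0.106,0,0.07,0,-0.015,0],[0.106,0,0.07,0,-0.015,0],[0.106,0,0.07,0,-0.015,0],[0.106,0,0.07,0,-0.015,0],[0,0,0,0,0,0]]'
python3 -m creep '[[0.106,0,0.065,0,-0.015,0],[0.106,0,0.065,0,-0.015,0],[0,0,0,0,0,0]]'
python3 - <<'E'
from h import *
s=bot.observe();print(s["joints"],s["torque"],"under",s["eef_pos"]+s["tcp_rot"]@[0,0,.1055], "edge",s["eef_pos"]+s["tcp_rot"]@[-.075,0,.1055])
E
```

```text
time_s: 12.18
eef_pos: [0.613, 0.0116, 0.1123]
tcp_rot: [[0.928, 0.37, 0.049], [0.37, -0.929, 0.018], [0.052, 0.001, -0.999]]
wrist_force: [0.2, 0.5, -5.4]
grip_width: 0.0353
finger_force: 62.2
time_s: 12.43
eef_pos: [0.6178, 0.0135, 0.1099]
tcp_rot: [[0.929, 0.37, 0.006], [0.37, -0.929, 0.001], [0.006, 0.001, -1.0]]
wrist_force: [-1.0, -1.7, -4.6]
grip_width: 0.0356
finger_force: 62.7
[-0.1105  0.5316 -0.1666  0.867   0.0015  2.6521] [-0.1007  0.1088 -0.0355] under [0.6184 0.0136 0.0044] edge [ 0.5487 -0.0142  0.0039]
```

```bash
python3 -m creep '[[0,0,0.04,0,-0.003,0],[0,0,0,0,0,0],[0,0,0,0,0,0]]' | grep -E 'eef|wrist'
python3 -m creep '[[0,0,0.02,0,0,0],[0,0,0,0,0,0]]'
```

```text
eef_pos: [0.6178, 0.0135, 0.1097]
wrist_force: [-0.6, 1.4, 3.5]
time_s: 12.85
eef_pos: [0.6178, 0.0135, 0.1097]
tcp_rot: [[0.929, 0.37, 0.005], [0.37, -0.929, 0.0], [0.004, 0.002, -1.0]]
wrist_force: [-3.4, 1.5, 11.6]
grip_width: 0.0352
finger_force: 64.5
```

```bash
python3 -m creep '[[0,0,-0.03,0,0,0],[0,0,0,0,0,0],[0,0,0,0,0,0],[0,0,0,0,0,0],[0,0,0,0,0,0],[0,0,0,0,0,0],[0,0,0,0,0,0]]' 1
python3 -m creep '[[0,0,-0.4,0,0,0],[0,0,-0.8,0,0,0],[0,0,-1,0,0,0],[0,0,-1,0,0,0],[0,0,-1,0,0,0],[0,0,-1,0,0,0],[0,0,0,0,0,0]]'
python3 - <<'E'
from h import *
print(bot.observe()["joints"])
for n in ("side","top"):
    p,d=imaging.snapshot(n); W=world(n,d);I=p.astype(int)
    cv2.imwrite(f"pics/{n}3.png",p[:,:,::-1]);np.save(f"pics/{n}3.npy",d)
    m=(np.hypot(W[...,0]-.618,W[...,1]-.0135)<.10)
    f=m&(W[...,2]>.019)&(W[...,2]<.029);P=W[f]
    print(n,"plate",f.sum(),*rect(P),"z",np.median(P[:,2]))
    f=m&(W[...,2]>.067)&(W[...,2]<.082)&(np.hypot(W[...,0]-.618,W[...,1]-.0135)<.05);P=W[f]
    print(n,"grip",f.sum(),*rect(P) if len(P)>5 else "",np.median(P[:,2]))
p=cv2.imread("pics/side3.png");cv2.imwrite("pics/side3c.png",cv2.resize(p[130:350,170:470],(750,550)))
E
```

```text
time_s: 13.43
eef_pos: [0.6175, 0.0134, 0.1092]
tcp_rot: [[0.929, 0.37, 0.002], [0.37, -0.929, -0.0], [0.002, 0.001, -1.0]]
wrist_force: [-0.7, -0.2, -0.7]
grip_width: 0.0856
finger_force: 0.0
time_s: 14.02
eef_pos: [0.6185, 0.0135, 0.2449]
tcp_rot: [[0.929, 0.37, 0.009], [0.37, -0.929, -0.001], [0.008, 0.004, -1.0]]
wrist_force: [0.0, 0.4, 0.1]
grip_width: 0.0855
finger_force: 0.0
[-0.1098  0.44    0.0639  1.1857 -0.0003  2.6528]
side plate 2196 [615.8422  14.7876] [148.4615 154.9612] 23.12818145751953 z 0.024023212729733123
side grip 353 [616.8647  14.2998] [54.7888 39.1409] 20.618154525756836 0.07364051267718197
top plate 348 [615.5294 -49.2455] [ 31.129  104.7787] 89.33340454101562 z 0.023832280349907697
top grip 0 nan
  return _methods._mean(a, axis=axis, dtype=dtype,
  ret = ret.dtype.type(ret / rcount)
```

View pics/side3c.png

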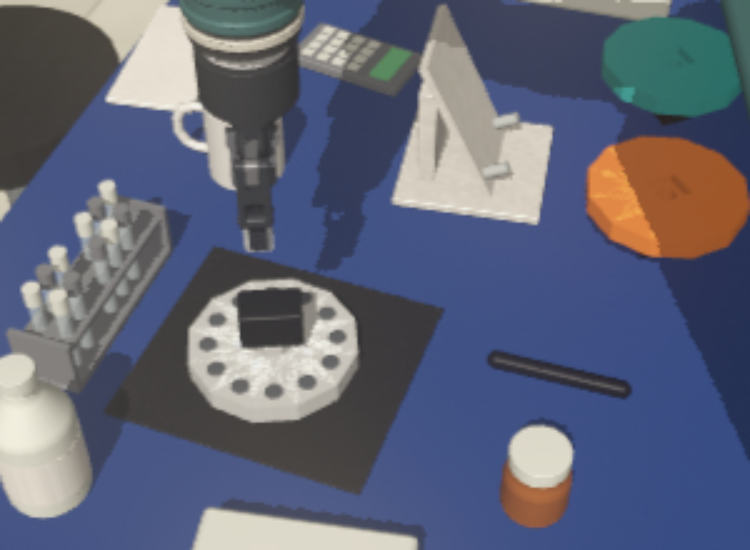

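The carousel lies flat on the mat at about (272,350) in the crop, grip up and released. The stand is empty and the bystanders are undisturbed. Before regrasping I'll measure the square drive's angle and centre.

```bash
python3 - <<'E'
from h import *
A={}
for n in ("side","top"):
    K=[np.load(f"pics/{n}{i}.npy") for i in (0,3)]
    for d in K:
        W=world(n,d); r=np.hypot(W[...,0]-.505,W[...,1]-.281)
        P=W[(r<.024)&(W[...,2]>.055)&(W[...,2]<.0625)]; print(n,"square",len(P),*rect(P),np.median(P[:,2]))
        P=W[(r<.05)&(W[...,2]>.046)&(W[...,2]<.054)];c,rad=cv2.minEnclosingCircle((P[:,:2]*1000).astype(np.float32));print("  flange circle",c,rad)
        P=W[(r<.02)&(W[...,2]>.068)]; print("  pilot",len(P),P.mean(0),rect(P)[0])
p=cv2.imread("pics/top3.png");q=cv2.imread("pics/side3.png")
cv2.imwrite("pics/sq.png",np.hstack([cv2.resize(p[235:285,149:199],(400,400),interpolation=2),cv2.resize(q[355:405,258:308],(400,400),interpolation=2)]))
# predicted square outlines at yaw 0, in crop pixels (top)
for yaw in (0,8):
    c,s=np.cos(np.radians(yaw)),np.sin(np.radians(yaw))
    S=np.array([[.505+c*a-s*b,.281+s*a+c*b,.059] for a,b in((-.015,-.015),(.015,-.015),(.015,.015),(-.015,.015))])
    print(yaw,"top",((proj("top",S)-[149,235])*8).round(),"side",((proj("side",S)-[258,355])*8+[400,0]).round())
E
```

```text
side square 184 [505.4307 281.9236] [30.2868 31.0187] 2.2816667556762695 0.05905273575713138
  flange circle (504.75726318359375, 282.15460205078125) 35.60325241088867
  pilot 85 [0.5048 0.2844 0.0742] [505.4875 283.5684]
side square 183 [505.3385 281.936 ] [30.3842 32.1274] 2.1930246353149414 0.0588922616620694
  flange circle (506.19525146484375, 282.6601257324219) 36.01377487182617
  pilot 81 [0.5047 0.2842 0.0745] [505.3699 283.4261]
top square 106 [503.0279 282.6333] [34.6965 43.6126] 15.289654731750488 0.05826125287548334
  flange circle (503.97259521484375, 282.4203796386719) 48.39793395996094
  pilot 48 [0.5049 0.2788 0.0746] [504.5594 279.3622]
top square 111 [504.4127 279.4901] [37.2662 30.411 ] 0.30561748147010803 0.058312761545831204
  flange circle (503.869140625, 282.9213562011719) 46.714996337890625
  pilot 43 [0.5052 0.279  0.0751] [505.6852 279.3616]
0 top [[225. 232.]
 [227. 128.]
 [122. 129.]
 [120. 233.]] side [[691. 128.]
 [566.  92.]
 [518. 209.]
 [646. 247.]]
8 top [[232. 224.]
 [219. 122.]
 [115. 137.]
 [128. 240.]] side [[685. 118.]
 [554.  98.]
 [524. 220.]
 [658. 240.]]
```

View pics/sq.png

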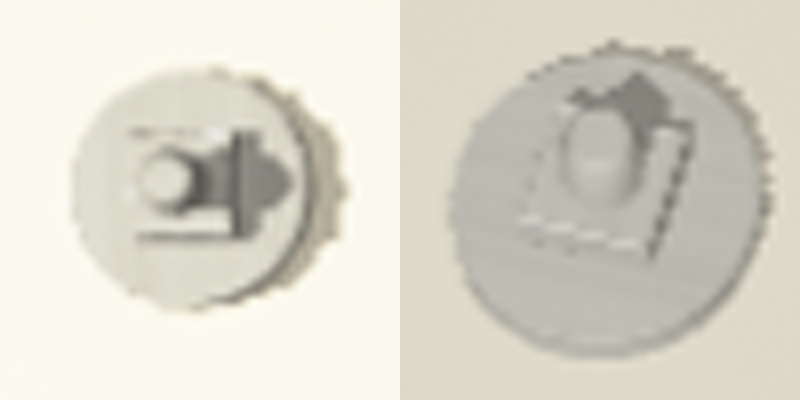

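The top crop shows the square's right edge vertical at x≈238, and the side crop shows its corners at about (652,257), (692,125) and (522,222). That puts the square at about +2° in the world, centred near (0.505, 0.281). Now I'll regrasp straight down.

```bash
python3 -m creep '[[-0.01,0,0.7,0,0,0],[0,0,0.8,0,0,0],[0,0,0.8,0,0,0],[0,0,0.8,0,0,0],[0,0,0.8,0,0,0],[0,0,0.8,0,0,0],[0,0,0.5,0,0,0],[0,0,0.2,0,0,0],[0,0,0,0,0,0]]' | grep -E 'eef|wrist|rot'
python3 -m creep '[[0,0,0,0,0,0],[0,0,0,0,0,0],[0,0,0,0,0,0],[0,0,0,0,0,0],[0,0,0,0,0,0],[0,0,0,0,0,0]]' 0
python3 -c "
from h import *
print(bot.observe()['torque'])"
```

```text
eef_pos: [0.6163, 0.0135, 0.1028]
tcp_rot: [[0.929, 0.37, -0.001], [0.37, -0.929, -0.0], [-0.001, -0.0, -1.0]]
wrist_force: [0.2, 0.2, 0.1]
time_s: 15.37
eef_pos: [0.6176, 0.0134, 0.1051]
tcp_rot: [[0.929, 0.37, 0.003], [0.37, -0.929, -0.0], [0.003, 0.002, -1.0]]
wrist_force: [-0.7, 0.8, 6.5]
grip_width: 0.0353
finger_force: 61.2
[0.192  0.2546 0.0358]
```

```bash
python3 -m creep '[[0,0,-0.2,0,0,0],[0,0,-0.5,0,0,0],[0,0,-0.7,0,0,0],[0,0,-0.7,0,0,0],[0,0,-0.7,0,0,0],[0,0,-0.7,0,0,0],[0,0,-0.7,0,0,0],[0,0,-0.7,0,0,0],[0,0,-0.4,0,0,0],[0,0,0,0,0,0]]'
python3 - <<'E'
from h import *
s=bot.observe();print(s["joints"],s["torque"])
plan([.505,.281,.24],tool(0,np.radians(92)),24)
# check centring of the carousel in the hand (side view)
p,d=imaging.snapshot("side");W=world("side",d);z=s["eef_pos"][2]-.101+.02
f=(np.hypot(W[...,0]-.618,W[...,1]-.0135)<.11)&(abs(W[...,2]-z)<.005);P=W[f];print("plate top",f.sum(),*rect(P),np.median(P[:,2]),z, s["eef_pos"])
E
```

```text
time_s: 16.2
eef_pos: [0.6176, 0.0134, 0.2388]
tcp_rot: [[0.929, 0.37, 0.005], [0.37, -0.929, -0.001], [0.004, 0.002, -1.0]]
wrist_force: [0.7, 0.6, -6.1]
grip_width: 0.0353
finger_force: 61.2
[-0.11    0.4435  0.0529  1.1755 -0.0003  2.6527] [0.067  0.0207 0.0108]
24 rows of [0.289, -0.427, -0.002, 0.0, -0.0, -0.033] deg/row 2.9 mm/row 12.9 end [0.5119 0.2838 0.24  ] minz 0.2388431820373841
plate top 2368 [616.1013  16.0906] [150.3572 149.1104] 22.072219848632812 0.1575957081736553 0.15778477020061035 [0.6176 0.0134 0.2388]
```

```bash
python3 -m creep '[[0.29,-0.43,0,0,0,-0.033],[0.29,-0.43,0,0,0,-0.033],[0.29,-0.43,0,0,0,-0.033],[0.29,-0.43,0,0,0,-0.033],[0.29,-0.43,0,0,0,-0.033],[0.29,-0.43,0,0,0,-0.033],[0.29,-0.43,0,0,0,-0.033],[0.29,-0.43,0,0,0,-0.033],[0.29,-0.43,0,0,0,-0.033],[0.29,-0.43,0,0,0,-0.033],[0.29,-0.43,0,0,0,-0.033],[0.29,-0.43,0,0,0,-0.033]]' >/dev/null
python3 -m creep '[[0.29,-0.43,0,0,0,-0.033],[0.29,-0.43,0,0,0,-0.033],[0.29,-0.43,0,0,0,-0.033],[0.29,-0.43,0,0,0,-0.033],[0.29,-0.43,0,0,0,-0.033],[0.29,-0.43,0,0,0,-0.033],[0.29,-0.43,0,0,0,-0.033],[0.29,-0.43,0,0,0,-0.033],[0.29,-0.43,0,0,0,-0.033],[0.29,-0.43,0,0,0,-0.033],[0.25,-0.43,0,0,0,-0.033],[0,0,0,0,0,0]]'
python3 - <<'E'
from h import *
s=bot.observe();print(s["joints"],s["torque"],s["eef_pos"])
plan([.505,.280,.20],tool(0,np.radians(92)),10)
for n in("side","top"):
    p,d=imaging.snapshot(n);W=world(n,d);z=s["eef_pos"][2]-.101+.02
    f=(np.hypot(W[...,0]-s["eef_pos"][0],W[...,1]-s["eef_pos"][1])<.11)&(abs(W[...,2]-z)<.005);P=W[f];print(n,"plate top",f.sum(),*rect(P),np.median(P[:,2]),z)
E
```

```text
time_s: 18.25
eef_pos: [0.517, 0.2766, 0.2352]
tcp_rot: [[-0.005, 1.0, -0.001], [1.0, 0.005, -0.001], [-0.001, -0.001, -1.0]]
wrist_force: [0.1, 0.4, -5.4]
grip_width: 0.0354
finger_force: 61.4
[ 0.3526  0.3958 -0.0363  1.1399 -0.0006  1.9186] [ 0.1176 -0.0175 -0.0053] [0.517  0.2766 0.2352]
10 rows of [0.015, -0.048, 0.141, -0.0, 0.0, -0.002] deg/row 0.2 mm/row 3.7 end [0.505 0.28  0.2  ] minz 0.20000036553541486
side plate top 3837 [510.9626 286.4514] [151.0173 129.6565] 27.609622955322266 0.15409240977324967 0.1541715222434905
top plate top 1678 [517.2731 240.6081] [ 85.6294 150.2465] 88.92162322998047 0.15387010956216873 0.1541715222434905
```

```bash
python3 -m creep '[[0.015,-0.048,0.12,0,0,-0.002],[0.015,-0.048,0.12,0,0,-0.002],[0.015,-0.048,0.12,0,0,-0.002],[0.015,-0.048,0.12,0,0,-0.002],[0.015,-0.048,0.12,0,0,-0.002],[0.015,-0.048,0.12,0,0,-0.002],[0.015,-0.048,0.12,0,0,-0.002],[0.015,-0.048,0.12,0,0,-0.002],[0.015,-0.048,0.12,0,0,-0.002],[0.015,-0.048,0.12,0,0,-0.002],[0,0,0,0,0,0],[0,0,0,0,0,0]]'
python3 - <<'E'
from h import *
s=bot.observe();print(s["joints"],s["eef_pos"]); plan([.505,.280,.18],tool(0,np.radians(92)),6)
p,d=imaging.snapshot("side"); cv2.imwrite("pics/side4.png",cv2.resize(p[250:450,170:410],(720,600))[:,:,::-1])
W=world("side",d)
for nm,zc in(("plate",s["eef_pos"][2]-.081),("house",.04),("flange",.05)):
    r=np.hypot(W[...,0]-.505,W[...,1]-.28);f=(r<.13)&(abs(W[...,2]-zc)<.004);P=W[f];print(nm,f.sum(),P.min(0),P.max(0))
# expected plate outline vs actual: fit circle-ish edges in y at x~.505
f=(abs(W[...,2]-(s["eef_pos"][2]-.081))<.004)&(r<.12)
P=W[f]; print("y ext",np.percentile(P[:,1],[.3,99.7]),"x ext",np.percentile(P[:,0],[.3,99.7]))
E
```

```text
time_s: 19.35
eef_pos: [0.507, 0.2793, 0.2064]
tcp_rot: [[-0.032, 0.999, 0.002], [0.999, 0.032, -0.001], [-0.001, 0.002, -1.0]]
wrist_force: [-0.0, 0.1, -5.1]
grip_width: 0.0353
finger_force: 61.3
[ 0.3633  0.3984 -0.1138  1.0572 -0.0012  1.9022] [0.507  0.2793 0.2064]
6 rows of [0.005, -0.014, 0.176, 0.0, 0.0, -0.0] deg/row 0.0 mm/row 4.4 end [0.505 0.28  0.18 ] minz 0.17999966672768217
plate 3669 [0.4312 0.2151 0.1214] [0.5822 0.3555 0.1294]
house 4170 [0.4103 0.1785 0.036 ] [0.5885 0.3873 0.0439]Traceback (most recent call last):
  File "<stdin>", line 6, in <module>
    return umr_minimum(a, axis, None, out, keepdims, initial, where)
ValueError: zero-size array to reduction operation minimum which has no identity
```

View pics/side4.png

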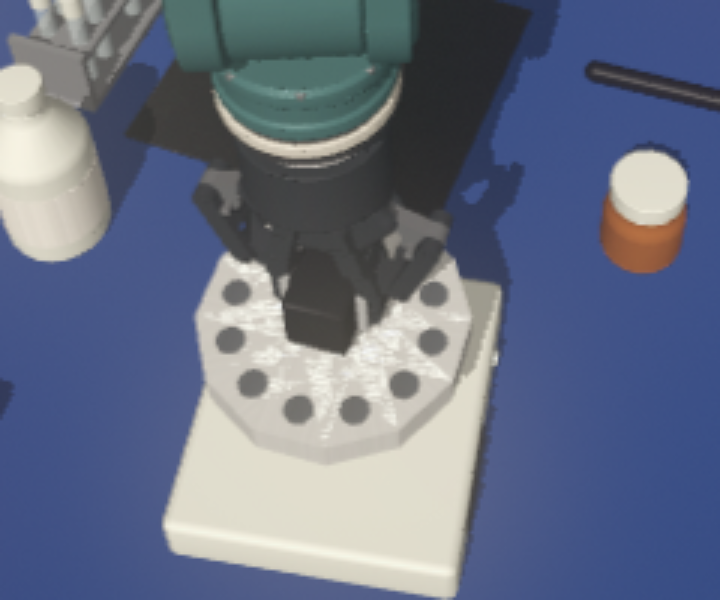

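The side view shows the carousel held level over the drive housing, plate centre near (335,355) in the crop, with the bottle and jar clear. I'll lower it onto the pilot.

```bash
python3 -m creep '[[0.008,-0.014,0.17,0,0,0],[0.008,-0.014,0.17,0,0,0],[0.008,-0.014,0.17,0,0,0],[0.008,-0.014,0.17,0,0,0],[0.008,-0.014,0.17,0,0,0],[0.008,-0.014,0.17,0,0,0],[0,0,0,0,0,0],[0,0,0,0,0,0]]' | grep -E 'eef|wrist'
python3 -m creep '[[0,0,0.1,0,0,0],[0,0,0.1,0,0,0],[0,0,0,0,0,0]]'| grep -E 'eef|wrist'
python3 -m creep '[[0,0,0.1,0,0,0],[0,0,0.1,0,0,0],[0,0,0,0,0,0]]'| grep -E 'eef|wrist'
```

```text
eef_pos: [0.5049, 0.2804, 0.1807]
wrist_force: [-0.8, 0.3, -6.5]
eef_pos: [0.505, 0.2804, 0.1756]
wrist_force: [-0.5, -0.2, -5.2]
eef_pos: [0.5049, 0.2804, 0.1705]
wrist_force: [-0.2, 0.6, -5.9]
```

```bash
python3 -m creep '[[0,0,0.1,0,0,0],[0,0,0.1,0,0,0],[0,0,0,0,0,0]]'| grep -E 'eef|wrist'
python3 -m creep '[[0,0,0.08,0,0,0],[0,0,0,0,0,0]]'| grep -E 'eef|wrist'
python3 -m creep '[[0,0,0.06,0,0,0],[0,0,0,0,0,0]]'| grep -E 'eef|wrist'
```

```text
eef_pos: [0.5049, 0.2804, 0.1655]
wrist_force: [0.8, -0.1, -5.9]
eef_pos: [0.505, 0.2804, 0.1637]
wrist_force: [-0.1, 0.1, -5.5]
eef_pos: [0.5052, 0.2805, 0.1624]
wrist_force: [1.3, 0.7, -6.5]
```

```bash
python3 -m creep '[[0,0,0.06,0,0,0],[0,0,0,0,0,0]]'| grep -E 'eef|wrist'
python3 -m creep '[[0,0,0.06,0,0,0],[0,0,0,0,0,0]]'| grep -E 'eef|wrist'
python3 -m creep '[[0,0,0.05,0,0,0],[0,0,0,0,0,0]]'| grep -E 'eef|wrist'
python3 -c "
from h import *
print(bot.observe()['torque'],bot.observe()['tcp_rot'])"
```

```text
eef_pos: [0.5052, 0.2805, 0.1609]
wrist_force: [0.5, 1.3, -5.5]
eef_pos: [0.5052, 0.2806, 0.1594]
wrist_force: [1.6, 1.5, -6.2]
eef_pos: [0.5052, 0.2806, 0.1582]
wrist_force: [1.6, 2.9, -6.1]
[ 0.696  -0.2959  0.0071] [[-0.0318  0.9995  0.0021]
 [ 0.9995  0.0318 -0.0001]
 [-0.0002  0.0021 -1.    ]]
```

```bash
python3 -m creep '[[0.01,0,0.05,0,0,0],[0,0,0,0,0,0]]'| grep -E 'eef|wrist'
python3 -m creep '[[0.01,0,0.05,0,0,0],[0,0,0,0,0,0]]'| grep -E 'eef|wrist'
python3 -c "
from h import *
print(bot.observe()['torque'])"
```

```text
eef_pos: [0.5051, 0.2807, 0.1568]
wrist_force: [1.3, 2.0, -6.5]
eef_pos: [0.5051, 0.2809, 0.1555]
wrist_force: [1.9, 1.9, -5.8]
[ 0.2703 -0.2571  0.0571]
```

Still no vertical resistance at 0.0545, so the square appears to have engaged without any search. I'll keep going to the flange.

```bash
python3 -m creep '[[0.01,0.01,0.05,0,0,0],[0,0,0.05,0,0,0],[0,0,0,0,0,0]]'| grep -E 'eef|wrist'
python3 -m creep '[[0.005,0.01,0.05,0,0,0],[0,0,0,0,0,0]]'| grep -E 'eef|wrist'
python3 -m creep '[[0,0,0.04,0,0,0],[0,0,0,0,0,0]]'| grep -E 'eef|wrist'
python3 -c "
from h import *
print(bot.observe()['torque'])"
```

```text
eef_pos: [0.5051, 0.2811, 0.1528]
wrist_force: [-0.6, -0.0, -5.0]
eef_pos: [0.5054, 0.2812, 0.1517]
wrist_force: [-0.2, 0.7, -5.6]
eef_pos: [0.5056, 0.2813, 0.1512]
wrist_force: [-1.5, -1.3, -1.1]
[-0.2496  0.2958  0.02  ]
```

```bash
python3 -m creep '[[0,0,0.04,0,0,0],[0,0,0,0,0,0]]'| grep -E 'eef|wrist'
python3 -m creep '[[0,0,-0.02,0,0,0],[0,0,0,0,0,0],[0,0,0,0,0,0],[0,0,0,0,0,0],[0,0,0,0,0,0],[0,0,0,0,0,0]]' 1 | grep -E 'eef|wrist|grip'
python3 -m creep '[[0,0,-0.3,0,0,0],[0,0,-0.6,0,0,0],[0,0,-0.9,0,0,0],[0,0,-1,0,0,0],[0,0,-1,0,0,0],[0,0,-1,0,0,0],[0,0,-1,0,0,0],[0,0,0,0,0,0],[0,0,0,0,0,0]]'
python3 - <<'E'
from h import *
p,d=imaging.snapshot("side");W=world("side",d)
cv2.imwrite("pics/side5.png",cv2.resize(p[250:450,170:410],(720,600))[:,:,::-1])
r=np.hypot(W[...,0]-.5055,W[...,1]-.2825)
for nm,R_,z in(("plate",.1,.070),("grip",.045,.12)):
    f=(r<R_)&(abs(W[...,2]-z)<.008);P=W[f];print(nm,f.sum(),*rect(P),np.median(P[:,2]))
f=(r<.07)&(abs(W[...,2]-.07)<.008);P=W[f];c=np.linalg.lstsq(np.c_[P[:,:2],np.ones(len(P))],P[:,2],rcond=None)[0];print("slope deg",np.degrees(c[:2]))
E
```

```text
eef_pos: [0.5056, 0.2812, 0.1511]
wrist_force: [-5.8, -4.9, 14.3]
eef_pos: [0.5056, 0.2814, 0.1504]
wrist_force: [0.7, 0.2, -0.3]
grip_width: 0.0856
time_s: 23.98
eef_pos: [0.5057, 0.2816, 0.297]
tcp_rot: [[-0.032, 0.999, 0.005], [0.999, 0.032, 0.0], [0.0, 0.005, -1.0]]
wrist_force: [0.4, 0.2, -0.7]
grip_width: 0.0854
finger_force: 0.0
plate 4572 [505.2552 281.3051] [149.8612 151.3592] 31.308074951171875 0.07011008844347522
grip 675 [505.2497 281.6399] [36.5909 57.1128] 1.529345989227295 0.11972240691605829
slope deg [0.0572 0.0122]
```

View pics/side5.png

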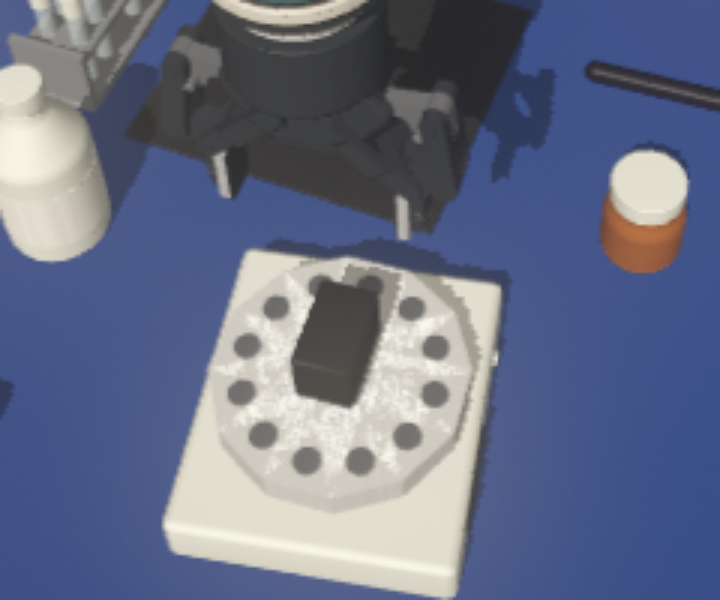

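The carousel sits level on the drive at about (340,375) in the crop, released and with the gripper well clear. Its top is at 0.0701 m, so the underside is at 0.050, the flange's height. It is home, so I'm handing in.

```bash
python3 -c "
from workcell import workorder
print(workorder.sign_off())"
```

```text
the job is handed in; nothing more can be done
None
```

The carousel is fully home on the drive and released: its underside is at about 0.050 m, it is centred and level to within 0.1°, and no bystander looked moved. It was tipped down on the mat edge-first without slamming, its socket dropped over the square at my first angle so no turning was needed, and the job is handed in at about 24 s; sign-off returned no verdict.

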